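Lift the oiled wooden egg with the spring tongs and hold it over the inspection mirror

TASK

The carved wooden egg on the drying board is freshly oiled and must not be touched by the hand. Pick up the spring tongs from the bench by their black grip plates, close their tips on the egg, lift it out of its cup and hold it still in the tongs over the middle of the round inspection mirror, about 15 cm above it; finish while holding it there. Leave the other two drying pieces in their cups and everything else on the bench where it is, and do not let the egg touch the bench or the mirror.

Things in the scene. Friction and masses are not known exactly. Their poses are not given: they have to be found in the camera images.
- tongs: Steel spring tongs lying flat on the bench, 205 mm long, 28 mm high, 0.11 kg, balanced about the origin. A 48 mm wide block at the back (x = -114 to -100 mm) joins two straight arms, side by side, that swing in the plane of the bench. Origin: on the underside midway between the two black grip plates; x points along the tongs to the tips, y to the left arm, z up. Grip here, fingers closing along y.
- grip_mid (a point): Point midway between the two black grip plates, 14 mm above the tongs' underside. The plates are flat, on the outside of the arms, 50 mm long, 28 mm high. Across them the tongs measure 65 mm open, as they lie, 49 mm when the tips hold the egg, and 33 mm fully shut. Springs open the arms, which move symmetrically: each plate needs 6 N to start closing, 10 N at the egg, 13 N shut.
- tong_left: The left (+y) arm of the tongs with its grip plate and tip: a steel strip 191 mm long, 4 mm thick, 18 mm high. Origin: on its hinge, at x = -100, y = +20, z = 0 mm of the tongs; x runs along the arm to the tip.
- tong_right: The right (-y) arm of the tongs, the mirror image of the left one; origin on its hinge, at x = -100, y = -20, z = 0 mm of the tongs.
- tip_left (a point): Middle of the flat inner face of the left tip paddle (32 mm long, 24 mm high), 75 mm ahead of the tongs' origin and 14 mm above their underside. The gap between the two tips is 64 mm when open; each mm closed at the grip plates closes it by 1.75 mm.
- tip_right (a point): The same on the right tip paddle.
- egg: Carved wooden egg, 36 mm across, 48 mm tall, about 23 g, standing blunt end down in one of the three cups of the drying board. Origin: its lowest point; z is its long axis.
- egg_middle (a point): Centre of the egg where it is widest (36 mm), 22 mm above its lowest point, about 69 mm above the bench while it stands in the cup; the egg's top is then 95 mm above the bench.
- board: Fixed dark wooden drying board, 90 mm (x) by 250 mm (y), 16 mm thick. Origin: centre of its underside. On it three posts of 16 mm diameter at y = -80, 0 and +80 mm, each with a round cup of 26 mm diameter whose rim is 50 mm above the bench. Egg, pawn and drum stand in the cups, in any order.
- pawn: Turned wooden chess pawn, foot 32 mm across, 52 mm tall, standing in a cup of the board, its top 94 mm above the bench. Origin: centre of its underside, 42 mm above the bench. Leave it.
- drum: Turned wooden cylindrical knob, 34 mm across, 41 mm tall, standing in a cup of the board, its top 83 mm above the bench. Origin: centre of its underside. Leave it.
- mirror: Fixed round mirror lying on the bench, 150 mm across, 8 mm thick, black rim. Origin: centre of its underside.
- block_a: Loose beech cube of 40 mm on the bench. Origin: centre of its underside. Leave it.
- block_b: Another loose beech cube of 40 mm. Leave it.
- chisel: Wood-handled hand tool 200 mm long lying on the bench beyond the working area. Leave it.
- mug: White mug, 76 mm across, 85 mm tall, on the bench beyond the working area. Origin: centre of its underside. Leave it.
Not all that is in view belongs to the job. Of the things that look like the tongs, take the one that is farthest to the robot's right at the start.

How it is judged:
By the outcome, as a careful person would: the job done as asked, in the order asked, and still so for the second after the job is handed in, while the arm keeps its last pose, push and grip.
It also fails if it takes over 51 s, if anything falls off the work surface, if the arm or the gripper's body presses on something with over 40 N, if the wrist force passes 120 N, or if a joint passes its speed limit or range.

ROBOT

A 7-joint arm with a two-finger parallel gripper is mounted at the origin on the work surface. World frame = base frame: x ahead of the robot, y to its left, z up, the work surface at z = 0. Lengths are in m, angles in rad, forces in N, time in s.
With the tool pointing down it reaches from about 0.4 to 0.925 m from the base axis. Payload 4.1 kg.
Tool frame: the origin (TCP) lies on the centre line of the jaws, within the pads' length; the fingertips stand 11 mm ahead of it and the grasp point (between the pads) lies 8 mm behind it; z points along the fingers, y is the line along which they close (so a half turn about z gives the same grasp; the last joint's range is limited). The gripper opens to 85 mm and grips with 20 to 120 N. Pads are 22 mm wide; open, the fingers measure 114 mm over their backs; the gripper's body (76 mm by 85 mm) begins 54 mm behind the grasp point. The pads swing forward as they close: fully open they stand 13 mm farther back than shut.
Start: joints at [-1.439, 0.398, 0.045, 1.537, -0.019, 1.207, -0.051], TCP at [0.149, 0.633, 0.242] pointing down, gripper open.
Joint ranges: [-2.82, 2.82], [-0.49, 2.23], [-1.37, 1.46], [0, 2.46], [-1.36, 4.5], [0.23, 2], [-2.94, 2.94]. Speed limits (rad/s): [2.57, 2.57, 3.14, 3.14, 3.14, 3.14, 3.14].

INTERFACE

Orientations are given as a unit quaternion [w, x, y, z].
In Python, from station import telemetry, vision, job gives the robot as it stands.
- The arm moves only by the tool drive_tool, never from a script. Its arguments are lists of equal length, an entry for each row: "delta_pos": the shift along the tool's x, y, z in cm, a list of three; "roll": the turn about the tool's z in rad. In form: {"delta_pos": [[dx, dy, dz], ...], "roll": [roll, ...]}. A call has 1 to 12 rows; each row shifts and turns the commanded pose from where the row before left it, along the tool's axes as they then stand; what a row does not reach is not made up. A row lasts 1/10 s, in which the tool goes at most 50 mm and 8.59 degrees, less where a joint would pass 70% of its speed; a pose out of reach is approached as far as the arm can. A call is refused whole if a number of a shift passes 5 or a number of a turn 0.15, either way. A call with a gripper value outside its range is refused whole. "grip" is the opening, from 0 (shut) to 1 (fully open), set as the call begins (left out, the last holds). The fingers move at their own pace and stop on an object; "newtons" is the grip in N (left out, the last holds). Time passes only in rows, so rows that do not move let the fingers close. It gives the time, the measured TCP pose, the force, the opening and the grip force at its end, in the units of the state.
- telemetry.sense(): the state, without advancing time (a new reading comes with each control period).
- vision.read_camera(name): name is "scene" or "top"; returns the picture (480x640x3 uint8, blue, green, red); there is no depth.
- vision.camera_model(name): a dict with "intrinsics" (3x3 intrinsics, pixels), "dist" ([k1, k2, p1, p2, k3] as OpenCV has them; the pictures are not rectified), "T" (4x4, takes a point from camera to world coordinates). Camera axes: x right, y up, looking along -z (the intrinsics and any distortion apply to the point x, -y, -z); pixel columns grow to the right and rows downward; lengths in m; the calibration is good to about 2 mm. A picture is of the moment at which its call begins. camera_model takes no time and is no camera call.
- job.sign_off(): hands the job in; it is judged then, once.
The state is a dict: "t": time; "q": joint angles; "qvel": joint speeds; "joint_efforts": joint torques, N m; "position": TCP position; "tcp_rot": TCP orientation; "wrist_force": force on the tool from outside, world axes, zero at the start; "ft_torque": the same for the moment, N m; "gripper_width": opening from 0.0 (shut) to 1.0 (fully open); "grasp_force": force on a finger pad.
Only numpy, scipy, OpenCV 4.12 (cv2) and the standard library are available. Lean on these libraries where they do the work, as an engineer would, in place of code of your own. Each camera call takes 0.05 s, during which the arm holds its last target. There are 200 camera calls.

## Working session

There is one attempt and no reset: what is moved stays moved. The work goes in short steps, Python scripts to look and compute and a tool call to move; the robot and the scene stay as the last step left them, time stands still between calls to the robot, and variables do not carry over. Pictures are saved under pics/ and viewed, at most 13 in all, crops included, and the job is handed in when it is done.

Besides the shell and the picture viewer there is one more tool, called after "Request:" as a command line: name --pt "numbers of a row" for each row, then --argument value for the rest. drive_tool: Moves the arm, as the interface text tells. Its arguments: {"type":"object","properties":{"delta_pos":{"type":"array","items":{"type":"array","items":{"type":"number"}}},"roll":{"type":"array","items":{"type":"number"}},"grip":{"type":"number"},"newtons":{"type":"number"}},"required":["delta_pos","roll"]}

```bash
mkdir -p pics; ls
python3 - <<'E'
from station import telemetry, vision
import cv2, numpy as np
s=telemetry.sense(); print({k:np.round(v,3).tolist() for k,v in s.items()})
for n in("scene","top"):
    im=vision.read_camera(n); cv2.imwrite(f"pics/{n}0.png",im)
    m=vision.camera_model(n); print(n,{k:np.round(v,4).tolist() for k,v in m.items()})
E
```

```text
pics
{'t': 0.0, 'q': [-1.439, 0.399, 0.045, 1.538, -0.019, 1.207, -0.051], 'qvel': [0.0, -0.001, 0.001, 0.002, 0.001, 0.001, 0.001], 'joint_efforts': [-0.001, -47.513, 1.364, -25.422, 0.011, 0.01, -0.0], 'position': [0.149, 0.632, 0.241], 'tcp_rot': [-0.0, 0.115, 0.993, -0.001], 'wrist_force': [1.865, 0.327, -0.837], 'ft_torque': [-0.011, -0.009, 0.062], 'grasp_force': 0.0, 'gripper_width': 1.003}
scene {'intrinsics': [[547.5941, 0.0, 320.9444], [0.0, 547.5941, 237.6365], [0.0, 0.0, 1.0]], 'dist': [0.0049, 0.0, 0.0, 0.0, 0.0], 'T': [[0.1965, -0.8134, 0.5476, 1.1086], [0.9805, 0.1643, -0.1077, -0.1391], [-0.0024, 0.5581, 0.8298, 0.9411], [0.0, 0.0, 0.0, 1.0]]}
top {'intrinsics': [[512.5314, 0.0, 322.4888], [0.0, 512.5314, 241.8808], [0.0, 0.0, 1.0]], 'dist': [-0.0135, 0.0, 0.0, 0.0, 0.0], 'T': [[-0.0295, 0.9792, -0.2005, 0.2988], [-0.9995, -0.0276, 0.0121, -0.0085], [0.0063, 0.2008, 0.9796, 1.2051], [0.0, 0.0, 0.0, 1.0]]}
```

View pics/scene0.png

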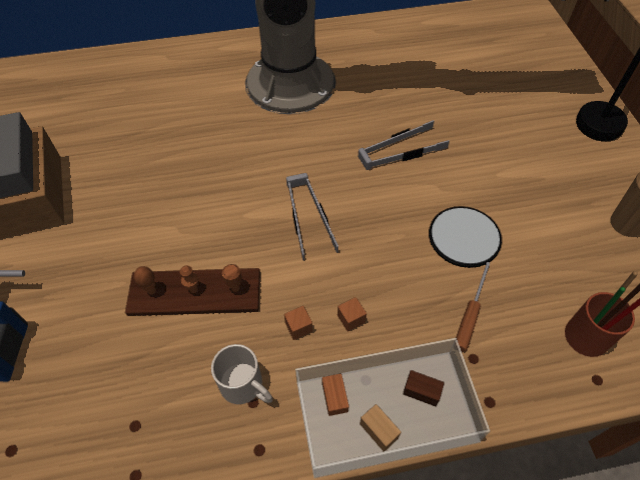

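View pics/top0.png

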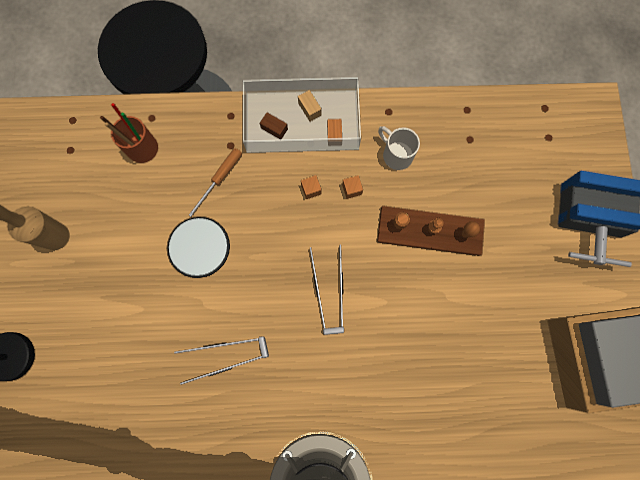

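The scene picture shows two pairs of tongs. One has its block at scene (298,180) / top (333,330), near y≈0. The other has its block at scene (365,158) / top (263,347), to the robot's left. The board pieces are at scene (143,275), (187,272) and (232,272), and the mirror is at scene (465,236) / top (198,247). The robot's right is −y, which is image right in the top view, so the tongs with the block at top (333,330) are the candidate. I'll check this in a crop and measure.

```bash
cat > h.py <<'E'
import numpy as np, cv2
from station import telemetry, vision
def ray(n,px):
    m=vision.camera_model(n); K=np.array(m["intrinsics"]);T=np.array(m["T"])
    u=cv2.undistortPoints(np.array(px,float).reshape(-1,1,2),K,np.array(m["dist"])).reshape(-1,2)
    d=np.c_[u[:,0],-u[:,1],-np.ones(len(u))]@T[:3,:3].T
    return T[:3,3],d
def plane(n,px,z):
    o,d=ray(n,px); return o+d*((z-o[2])/d[:,2])[:,None]
def tri(pa,pb):
    (o1,d1),(o2,d2)=ray("scene",[pa]),ray("top",[pb]); d1,d2=d1[0],d2[0]
    s=np.linalg.lstsq(np.c_[d1,-d2],o2-o1,rcond=None)[0]
    a,b=o1+s[0]*d1,o2+s[1]*d2; return (a+b)/2,np.linalg.norm(a-b)
def proj(n,P):
    m=vision.camera_model(n);T=np.array(m["T"]);c=(np.atleast_2d(P)-T[:3,3])@T[:3,:3]
    return cv2.projectPoints(c*[1,-1,-1],np.zeros(3),np.zeros(3),np.array(m["intrinsics"]),np.array(m["dist"]))[0].reshape(-1,2)
E
python3 - <<'E'
from h import *
np.set_printoptions(precision=4,suppress=True)
s=cv2.imread("pics/scene0.png");t=cv2.imread("pics/top0.png")
z=lambda im,x0,x1,y0,y1,w,h:cv2.resize(im[y0:y1,x0:x1],(w,h),interpolation=cv2.INTER_CUBIC)
c=np.vstack([np.hstack([z(s,275,355,165,265,320,400),z(t,290,360,235,340,270,400)]),z(s,120,267,255,315,590,200)])
cv2.imwrite("pics/crop.png",c)
# grey steel in top
hsv=cv2.cvtColor(t,cv2.COLOR_BGR2HSV); m=((hsv[...,1]<70)&(hsv[...,2]>70)).astype(np.uint8); m[:200]=0;m[420:]=0
n,l,st,ce=cv2.connectedComponentsWithStats(m,connectivity=8)
for i in range(1,n):
    if st[i,4]>25: print("steel",st[i],ce[i], plane("top",[ce[i]],0.015)[0])
# mirror
m=((hsv[...,1]<60)&(hsv[...,2]>140)).astype(np.uint8);m[:,:150]=0;m[:200]=0;m[300:]=0;m[:,240:]=0
cn=max(cv2.findContours(m,0,2)[0],key=cv2.contourArea);e=cv2.fitEllipse(cn);print("mirror",e,plane("top",[e[0]],.008))
print("mug check", plane("top",[[400,145]],0.08))
E
```

```text
steel [189 200  14  17  54] [195.1667 207.7593] [0.6347 0.28   0.015 ]
steel [572 200  68  14 542] [612.8487 204.0923] [ 0.6162 -0.7302  0.015 ]
steel [ 169  218   58   58 2662] [197.5053 246.512 ] [0.5396 0.2725 0.015 ]
steel [569 226  63  41 644] [600.5823 250.3152] [ 0.5033 -0.6842  0.015 ]
steel [310 244  34  91 385] [330.3247 301.9974] [ 0.3999 -0.0371  0.015 ]
steel [ 592  316   48   92 3382] [619.8406 358.1668] [ 0.2522 -0.6943  0.015 ]
steel [174 337  95  48 479] [230.3236 354.5929] [0.2875 0.1935 0.015 ]
mirror ((197.45799255371094, 246.47314453125), (55.21539306640625, 57.85780715942383), 50.891197204589844) [[0.5411 0.2743 0.008 ]]
mug check [[ 0.7549 -0.2101  0.08  ]]
```

View pics/crop.png

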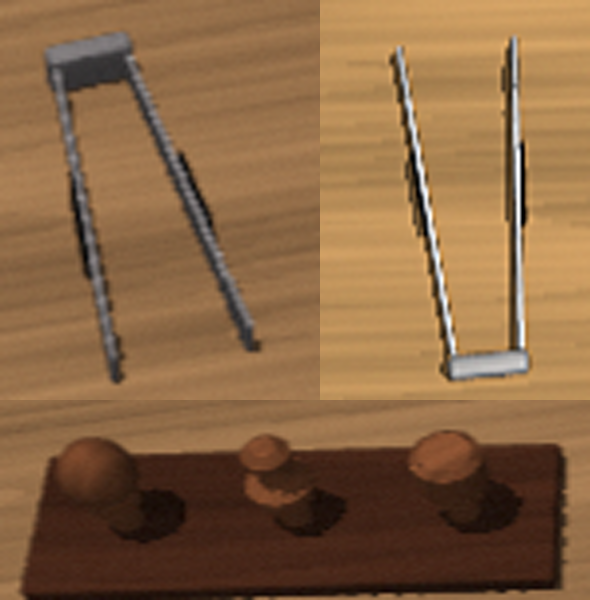

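The crop confirms the choice: the tongs near y≈0 have black plates on both arms. The egg, smooth and rounded, is at the left of the board in the scene view (scene ≈ (143,272), top ≈ (468,231), the −y end). The pawn is in the middle and the flat-topped drum is at the +y end. Next I'll get the exact poses.

Run:
```python
from h import *
np.set_printoptions(precision=4,suppress=True)
s=cv2.imread("pics/scene0.png");t=cv2.imread("pics/top0.png")
def tong(im,n,roi):
    x0,x1,y0,y1=roi
    hsv=cv2.cvtColor(im,cv2.COLOR_BGR2HSV); m=((hsv[...,1]<80)&(hsv[...,2]>60)).astype(np.uint8)
    k=np.zeros_like(m);k[y0:y1,x0:x1]=m[y0:y1,x0:x1]; return k
k=tong(t,"top",(300,350,238,340)); ys,xs=np.nonzero(k)
b=(ys>=327); blk=plane("top",[[xs[b].min()+.5,0]],.028)
rb=cv2.minAreaRect(np.c_[xs,ys][b].astype(np.float32)); print("blockrect",rb)
L=(xs<(xs.min()+xs.max())/2)&(ys<270);R=(xs>(xs.min()+xs.max())/2+5)&(ys<270)
tl=[xs[L&(ys<=ys[L].min()+2)].mean(),ys[L].min()-.5];tr=[xs[R&(ys<=ys[R].min()+2)].mean(),ys[R].min()-.5]
P=plane("top",[tl,tr,rb[0]],.026);print("tipL,tipR,block",tl,tr,P)
mid=(P[0]+P[1])/2;ax=mid-P[2];Ln=np.linalg.norm(ax);yaw=np.arctan2(ax[1],ax[0])
print("len(198)",Ln,"tipwidth(~70)",np.linalg.norm(P[0]-P[1]),"yaw",yaw,"origin",P[2]+ax/Ln*.107,"via tip",mid-ax/Ln*.091)
# board
hsv=cv2.cvtColor(t,cv2.COLOR_BGR2HSV);m=((hsv[...,2]<105)&(hsv[...,1]>100)).astype(np.uint8)
k=np.zeros_like(m);k[195:265,365:495]=m[195:265,365:495];k=cv2.morphologyEx(k,3,np.ones((9,9)))
cn=max(cv2.findContours(k,0,2)[0],key=cv2.contourArea);r=cv2.minAreaRect(cn);c=cv2.boxPoints(r);C=plane("top",c,.016)
print("board",r,C,np.linalg.norm(C-np.roll(C,1,0),axis=1));b0=C.mean(0)
e=[C[(i+1)%4]-C[i] for i in range(2)];u=max(e,key=np.linalg.norm);u/=np.linalg.norm(u);u*=np.sign(u[1])
for d in(-.08,0,.08):
    p=b0+u*d;p[2]=.069;print("cup",d,p,"proj scene",proj("scene",p)[0],"top",proj("top",p)[0])
print("board yaw",np.arctan2(-u[0],u[1]))
print("egg tri",tri((143.8,272.5),(468,231)))
```

```text
blockrect ((333.0, 330.5), (7.0, 20.0), 90.0)
tipL,tipR,block [np.float64(310.0), np.float64(246.5)] [np.float64(339.75), np.float64(243.5)] [[ 0.53    0.0066  0.026 ]
 [ 0.5352 -0.0634  0.026 ]
 [ 0.3343 -0.0408  0.026 ]]
len(198) 0.19862995429757616 tipwidth(~70) 0.07016953259504612 yaw 0.06242573690675369 origin [ 0.4411 -0.0341  0.026 ] via tip [ 0.4418 -0.0341  0.026 ]
board ((430.0916748046875, 230.812255859375), (107.05260467529297, 37.138004302978516), 7.594643592834473) [[ 0.5381 -0.1465  0.016 ]
 [ 0.6281 -0.1629  0.016 ]
 [ 0.586  -0.4158  0.016 ]
 [ 0.497  -0.3957  0.016 ]] [0.2526 0.0914 0.2564 0.0913]
cup -0.08 [ 0.5492 -0.3591  0.069 ] proj scene [144.7763 274.5701] top [469.8309 230.167 ]
cup 0 [ 0.5623 -0.2802  0.069 ] proj scene [188.51   273.2687] top [434.9592 225.5014]
cup 0.08 [ 0.5754 -0.2013  0.069 ] proj scene [232.1051 271.9734] top [400.1455 220.8477]
board yaw -0.16482023845791885
egg tri (array([ 0.5468, -0.3571,  0.0717]), np.float64(0.005949287637976059))
```

Measurements check out:
- **Tongs:** length 198.6 mm (198 expected), origin (0.441, −0.034), yaw 0.062.
- **Egg:** (0.548, −0.358), height 0.072 by triangulation.
- **Mirror:** (0.541, 0.274).

Next I'll work out the move.

```bash
cat > go.py <<'E'
import sys; from h import *
from scipy.spatial.transform import Rotation as Ro
def go(p,yaw,s=None):
    """roll first, then shift (cm) in the rolled tool frame; tongs' yaw, tool x = -tongs x"""
    s=s or telemetry.sense();R=Ro.from_quat(np.r_[s["tcp_rot"][1:],s["tcp_rot"][0]])
    Y=R.as_matrix()[:,1];r=np.arctan2(Y[1],Y[0])-(yaw+np.pi/2);r=(r+np.pi/2)%np.pi-np.pi/2
    R2=R*Ro.from_rotvec([0,0,r]);d=R2.inv().apply(np.array(p)-s["position"])*100
    print("t",round(s["t"],2),"pos",np.round(s["position"],4),"tilt",np.round(R.as_matrix()[:2,2],4),"q",np.round(s["q"],2),"F",np.round(s["wrist_force"],1),"w",np.round(s["gripper_width"],3),"gf",np.round(s["grasp_force"],1))
    print("roll",round(r,3),"shift cm",np.round(d,2))
if __name__=="__main__":
    a=list(map(float,sys.argv[1:]));go(a[:3],a[3])
E
python3 go.py 0.441 -0.034 0.15 0.062
```

```text
t 0.1 pos [0.1485 0.6322 0.2414] tilt [-0.0003 -0.0018] q [-1.44  0.4   0.05  1.54 -0.02  1.21 -0.05] F [-0.5 -0.6  0. ] w 1.001 gf 0.0
roll -0.293 shift cm [-25.07 -68.29   9.24]
```

Run:
```python
from h import *
print(plane("scene",[[602,122],[627,98],[640,62],[576,122]],0.0).round(3), plane("top",[[5,357],[34,357]],0.0).round(3))
print(proj("scene",[[.149,.633,.242],[.149,.633,.4]]).round(0))
for p in ((602,122),(637,55)):
    o,d=ray("scene",[p]);print([ (o+d[0]*k).round(3).tolist() for k in (0.9,1.0,1.1,1.2)])
```

```text
[[ 0.293  0.712 -0.   ]
 [ 0.228  0.812  0.   ]
 [ 0.108  0.914  0.   ]
 [ 0.28   0.651  0.   ]] [[0.296 0.714 0.   ]
 [0.294 0.647 0.   ]]
[[584.  -1.]
 [617. -77.]]
[[0.552, 0.441, 0.299], [0.49, 0.506, 0.228], [0.428, 0.57, 0.156], [0.367, 0.635, 0.085]]
[[0.474, 0.515, 0.36], [0.403, 0.588, 0.296], [0.333, 0.661, 0.231], [0.262, 0.733, 0.167]]
```

Request:
drive_tool --pt "0 -1 0" --pt "0 -1 0" --pt "-1.8 -3.5 0" --pt "-1.8 -3.5 0" --pt "-1.8 -3.5 0" --pt "-1.8 -3.5 0" --pt "-1.8 -3.5 0" --pt "-1.9 -4.2 0" --pt "-1.9 -4.2 0" --pt "-1.9 -4.2 0" --pt "-1.9 -4.2 0" --pt "-1.9 -4.2 0" --roll '[-0.147,-0.146,0,0,0,0,0,0,0,0,0,0]' --grip 1 --newtons 25

```text
t: 1.3
position: [0.3545, 0.2384, 0.2421]
tcp_rot: [-0.0, -0.031, 1.0, 0.0]
wrist_force: [1.8, 0.2, 0.5]
gripper_width: 0.997
grasp_force: 0.0
```

```bash
python3 go.py 0.441 -0.034 0.12 0.062
```

```text
t 1.3 pos [0.3545 0.2384 0.2421] tilt [-0.0002  0.0002] q [-0.96 -0.01  0.27  2.04  0.    1.11  0.94] F [1.8 0.2 0.5] w 0.997 gf 0.0
roll 0.0 shift cm [ -6.95 -27.72  12.21]
```

Request:
drive_tool --pt "-0.9 -3.5 0.5" --pt "-0.9 -3.5 0.5" --pt "-0.9 -3.5 1" --pt "-0.9 -3.5 2" --pt "-0.9 -3.5 2" --pt "-0.8 -3.5 2" --pt "-0.8 -3.3 2" --pt "-0.8 -3 2" --pt "0 0 0" --pt "0 0 0" --roll '[0,0,0,0,0,0,0,0,0,0]'

```text
t: 2.3
position: [0.4394, -0.0282, 0.1218]
tcp_rot: [-0.001, -0.03, 1.0, -0.0]
wrist_force: [-0.3, 0.9, 0.3]
gripper_width: 1.0
grasp_force: 0.0
```

```bash
python3 - <<'E'
from h import *
for n in("scene","top"): cv2.imwrite(f"pics/{n}1.png",vision.read_camera(n))
s=cv2.imread("pics/scene1.png")
cv2.imwrite("pics/c1.png",cv2.resize(s[100:300,200:440],(720,600),interpolation=cv2.INTER_CUBIC))
E
python3 go.py 0.441 -0.034 0.06 0.062
```

```text
t 2.4 pos [ 0.4401 -0.0267  0.1226] tilt [0.0003 0.0008] q [-0.57  0.2   0.59  2.16 -0.15  0.83  1.75] F [-0.5  0.3  0.1] w 0.995 gf 0.0
roll 0.002 shift cm [-0.04 -0.74  6.26]
```

View pics/c1.png

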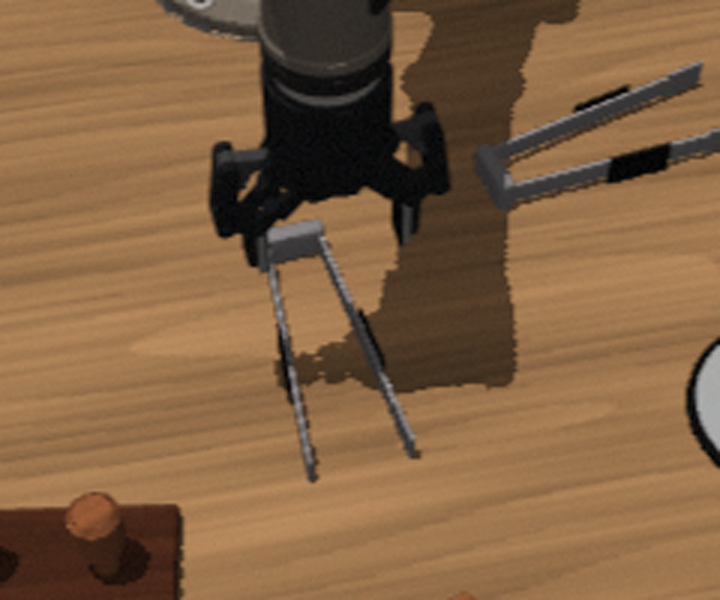

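The picture shows the open gripper above the tongs, with its fingers straddling them and sitting slightly towards the robot's left. The computed y correction of −0.7 cm agrees. Descending.

Request:
drive_tool --pt "0 -0.7 1" --pt "0 0 2" --pt "0 0 2" --pt "0 0 2" --pt "0 0 1.5" --pt "0 0 0.5" --pt "0 0 0" --pt "0 0 0" --roll '[0.002,0,0,0,0,0,0,0]'

```text
t: 3.2
position: [0.4412, -0.0342, 0.0331]
tcp_rot: [0.001, -0.031, 1.0, 0.0]
wrist_force: [0.2, -0.3, -0.3]
gripper_width: 1.001
grasp_force: 0.0
```

```bash
python3 - <<'E'
from h import *
for n in("scene","top"): cv2.imwrite(f"pics/{n}2.png",vision.read_camera(n))
a=cv2.imread("pics/scene2.png")[150:275,250:390];b=cv2.imread("pics/top2.png")[235:345,270:390]
cv2.imwrite("pics/c2.png",np.hstack([cv2.resize(a,(400,400),interpolation=cv2.INTER_CUBIC),cv2.resize(b,(400,400),interpolation=cv2.INTER_CUBIC)]))
E
python3 go.py 0.441 -0.034 0.017 0.062
```

```text
t 3.3 pos [ 0.4413 -0.0345  0.0332] tilt [0.002  0.0006] q [-0.46  0.37  0.51  2.22 -0.32  0.62  1.92] F [0.1 0.2 0.7] w 0.998 gf 0.0
roll -0.001 shift cm [0.03 0.05 1.62]
```

View pics/c2.png

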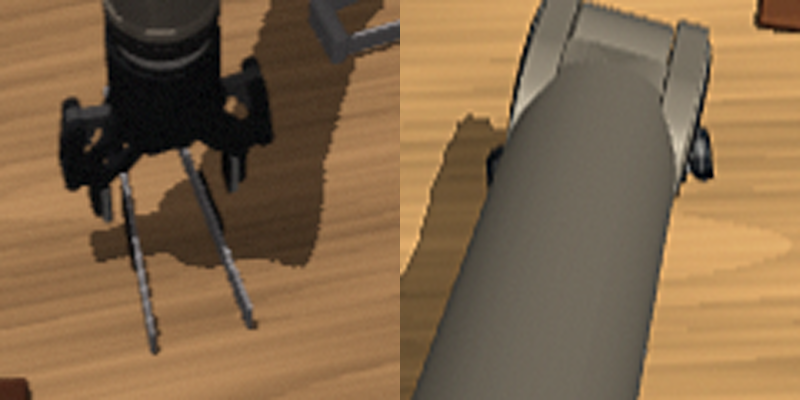

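The fingers straddle both arms and are about centred (scene ≈ (285,215) and (332,205)), with no contact. I'll lower the rest and close gently.

Request:
drive_tool --pt "0 0 0.6" --pt "0 0 0.6" --pt "0 0 0.4" --pt "0 0 0" --pt "0 0 0" --pt "0 0 0" --roll '[0,0,0,0,0,0]'

```text
t: 3.9
position: [0.4405, -0.0349, 0.0163]
tcp_rot: [0.0, -0.03, 1.0, 0.0]
wrist_force: [0.3, -0.2, 0.4]
gripper_width: 1.0
grasp_force: 0.0
```

Request:
drive_tool --pt "0 0 0" --pt "0 0 0" --pt "0 0 0" --pt "0 0 0" --pt "0 0 0" --pt "0 0 0" --roll '[0,0,0,0,0,0]' --grip 0.71 --newtons 25

```text
t: 4.5
position: [0.4409, -0.0348, 0.017]
tcp_rot: [0.0, -0.03, 1.0, 0.0]
wrist_force: [-1.4, 0.9, 6.9]
gripper_width: 0.71
grasp_force: 8.9
```

Gripped at 0.71 with 8.9 N, as expected at about 60 mm. Lifting a little and checking.

Request:
drive_tool --pt "0 0 -0.5" --pt "0 0 -1" --pt "0 0 -1.5" --pt "0 0 -2" --pt "0 0 -2" --pt "0 0 -1" --pt "0 0 0" --pt "0 0 0" --roll '[0,0,0,0,0,0,0,0]'

```text
t: 5.3
position: [0.4401, -0.0346, 0.096]
tcp_rot: [-0.0, -0.03, 1.0, 0.0]
wrist_force: [0.5, -0.5, -1.0]
gripper_width: 0.712
grasp_force: 6.8
```

```bash
python3 - <<'E'
from h import *
for n in("scene","top"): cv2.imwrite(f"pics/{n}3.png",vision.read_camera(n))
a=cv2.imread("pics/scene3.png")[150:290,230:400]
cv2.imwrite("pics/c3.png",cv2.resize(a,(680,560),interpolation=cv2.INTER_CUBIC))
E
python3 go.py 0.42 -0.34 0.12 -0.165
```

```text
t 5.4 pos [ 0.4396 -0.0347  0.0955] tilt [-0.0018 -0.0002] q [-0.54  0.25  0.59  2.18 -0.2   0.76  1.81] F [ 0.1  0.1 -1.1] w 0.715 gf 6.8
roll 0.225 shift cm [ -3.08 -30.44  -2.44]
```

View pics/c3.png

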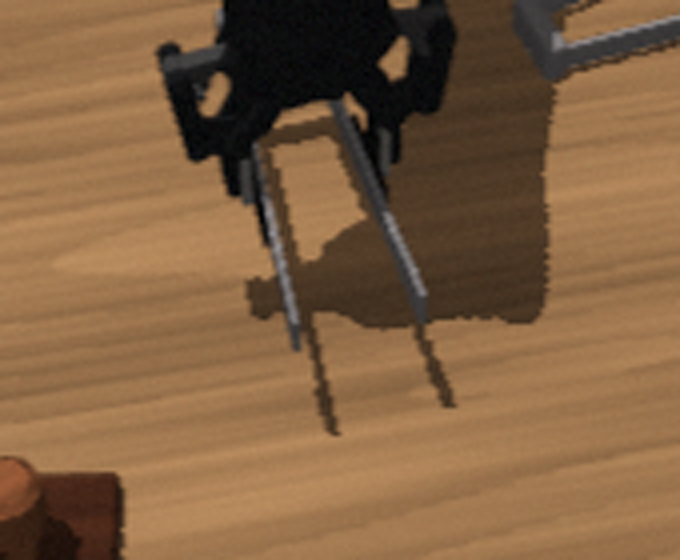

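Lifted: the wrist shows −1.1 N, which matches the 0.11 kg tongs. The tips hang in front, ending near scene (304,237) and (336,229), clear of their shadow. Checking the tip position against prediction.

Run:
```python
from h import *
from go import *
z=.0955-.017
P=plane("scene",[[304.2,237.3],[336.0,229.7]],z+.002);print(P.round(4),P.mean(0).round(4))
y=.062;o=np.array([.4398,-.0347]);print("expected mid tip end",o+.091*np.array([np.cos(y),np.sin(y)]), "half-gap", np.linalg.norm(P[0]-P[1])/2)
for s in (1,-1):
    q=np.r_[o+.091*np.array([np.cos(y),np.sin(y)])+s*.030*np.array([-np.sin(y),np.cos(y)]),z+.002];print(proj("scene",q))
u=np.array([np.cos(-.165),np.sin(-.165)]); e=np.array([.548,-.3585])
print("final tcp",e-.075*u,"standoff",e-.155*u)
go(np.r_[e-.155*u,.072],-.165)
```

```text
[[ 0.5337 -0.0584  0.0805]
 [ 0.5285  0.0044  0.0805]] [ 0.5311 -0.027   0.0805]
expected mid tip end [ 0.53062515 -0.02906161] half-gap 0.03149196593396541
[[334.22869063 230.13296975]]
[[303.75365162 236.85601115]]
final tcp [ 0.47401862 -0.34618108] standoff [ 0.39510515 -0.33304089]
t 5.4 pos [ 0.4396 -0.0347  0.0955] tilt [-0.0018 -0.0002] q [-0.54  0.25  0.59  2.18 -0.2   0.76  1.81] F [ 0.1  0.1 -1.1] w 0.715 gf 6.8
roll 0.225 shift cm [ -0.51 -30.16   2.36]
```

The tips match prediction within about 2 mm. Moving to a standoff in front of the egg.

Request:
drive_tool --pt "0 0 0" --pt "0 -0.5 0" --pt "0 -1.5 0" --pt "0 -2.5 0.2" --pt "0 -3 0.2" --pt "0 -3 0.2" --pt "-0.1 -3 0.2" --pt "-0.1 -3 0.2" --pt "-0.1 -3 0.2" --pt "-0.1 -3 0.3" --pt "-0.1 -3 0.3" --pt "0 -2.2 0.3" --roll '[0.075,0.1,0.05,0,0,0,0,0,0,0,0,0]'

```text
t: 6.6
position: [0.3998, -0.312, 0.0747]
tcp_rot: [-0.001, 0.083, 0.997, -0.001]
wrist_force: [-0.0, 0.5, -0.9]
gripper_width: 0.71
grasp_force: 6.8
```

Request:
drive_tool --pt "0 -1.4 0.2" --pt "0 -0.7 0.1" --pt "0 0 0" --pt "0 0 0" --pt "0 0 0" --roll '[0,0,0,0,0]'

```text
t: 7.1
position: [0.3983, -0.3287, 0.0721]
tcp_rot: [-0.0, 0.082, 0.997, 0.001]
wrist_force: [1.1, -0.8, -0.9]
gripper_width: 0.712
grasp_force: 6.8
```

```bash
python3 go.py .3951 -.333 .072 -.165
python3 - <<'E'
from h import *
for n in("scene","top"): cv2.imwrite(f"pics/{n}4.png",vision.read_camera(n))
a=cv2.imread("pics/scene4.png")[180:320,90:270];b=cv2.imread("pics/top4.png")[190:300,390:531]
cv2.imwrite("pics/c4.png",np.hstack([cv2.resize(a,(400,311),interpolation=cv2.INTER_CUBIC),cv2.resize(b,(400,311),interpolation=cv2.INTER_CUBIC)]))
E
```

```text
t 7.1 pos [ 0.3983 -0.3287  0.0721] tilt [-0.0001  0.001 ] q [ 0.09  0.44  0.65  2.03 -0.37  0.79  2.36] F [ 1.1 -0.8 -0.9] w 0.712 gf 6.8
roll 0.002 shift cm [ 0.24 -0.48  0.01]
```

View pics/c4.png

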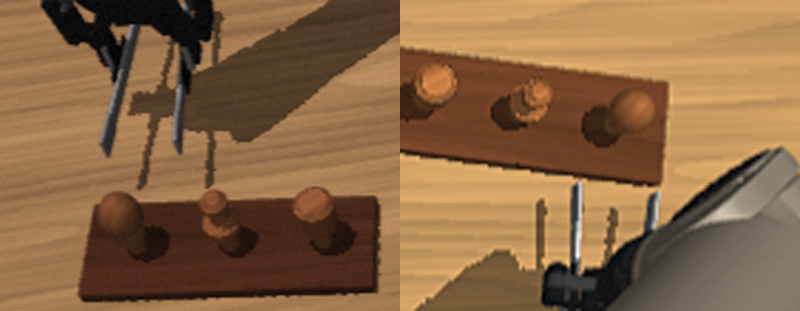

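The picture shows the tips aiming at the board just short of the egg: tip ends at about scene (138,249)/(171,248) and top (452,255)/(479,258). The egg is at about scene (144,276), top (472,229). Comparing the egg with the tongs' centre line in the same pictures.

Run:
```python
from h import *
np.set_printoptions(precision=4,suppress=True)
box={"scene":(128,164,262,292),"top":(452,490,212,245)};c={}
for n,(x0,x1,y0,y1) in box.items():
    im=cv2.imread(f"pics/{n}4.png")[y0:y1,x0:x1]; g=cv2.resize(im,None,fx=4,fy=4,interpolation=cv2.INTER_CUBIC)
    r=g[...,2].astype(int); th,_=cv2.threshold(g[...,2],0,255,cv2.THRESH_OTSU)
    m=(g[...,2]>th).astype(np.uint8); hs=cv2.cvtColor(g,cv2.COLOR_BGR2HSV)
    k=max(cv2.findContours(m,0,2)[0],key=cv2.contourArea);e=cv2.fitEllipse(k)
    c[n]=(e[0][0]/4+x0-.375,e[0][1]/4+y0-.375);print(n,"thr",th,c[n],"axes",np.array(e[1])/4,e[2],"bbox",np.array(cv2.boundingRect(k))/4+[x0,y0,0,0])
print("tri",tri(c["scene"],c["top"]));print(plane("scene",[c["scene"]],.070),plane("top",[c["top"]],.070))
s=telemetry.sense();p=s["position"];y=-.165;u=np.array([np.cos(y),np.sin(y)])
P=plane("top",[[452.4,254.7],[479.2,257.9]],.0721-.017+.026);Q=plane("scene",[[138.2,249.3],[170.6,248.4]],.0721-.017+.002)
print("tips top",P,P.mean(0));print("tips scene",Q,Q.mean(0));print("expected tip mid",p[:2]+.091*u)
```

```text
scene thr 106.0 (141.87747383117676, 275.3332624435425) axes [22.6651 33.4352] 51.0914421081543 bbox [128. 262.  36.  30.]
top thr 151.0 (489.1302604675293, 215.83129405975342) axes [25.1437 26.0403] 140.5771484375 bbox [452. 212.  38.  33.]
tri (array([ 0.5715, -0.3723,  0.1113]), np.float64(0.03679779014796687))
[[ 0.5504 -0.3641  0.07  ]] [[ 0.5814 -0.4062  0.07  ]]
tips top [[ 0.4915 -0.3114  0.0811]
 [ 0.4826 -0.3709  0.0811]] [ 0.4871 -0.3411  0.0811]
tips scene [[ 0.4823 -0.3734  0.0571]
 [ 0.4925 -0.3123  0.0571]] [ 0.4874 -0.3429  0.0571]
expected tip mid [ 0.4881 -0.3437]
```

Run:
```python
from h import *
np.set_printoptions(precision=4,suppress=True)
a=cv2.imread("pics/scene4.png")[258:296,125:165];b=cv2.imread("pics/top4.png")[212:250,452:492]
cv2.imwrite("pics/c5.png",np.hstack([cv2.resize(a,(400,380),interpolation=cv2.INTER_CUBIC),cv2.resize(b,(400,380),interpolation=cv2.INTER_CUBIC)]))
print(tri((144.5,275.5),(471.8,228.9)),plane("scene",[[144.5,275.5]],.07),plane("top",[[471.8,228.9]],.07))
```

```text
(array([ 0.5517, -0.3613,  0.0707]), np.float64(0.0039855717754568015)) [[ 0.5517 -0.3594  0.07  ]] [[ 0.5518 -0.3636  0.07  ]]
```

View pics/c5.png

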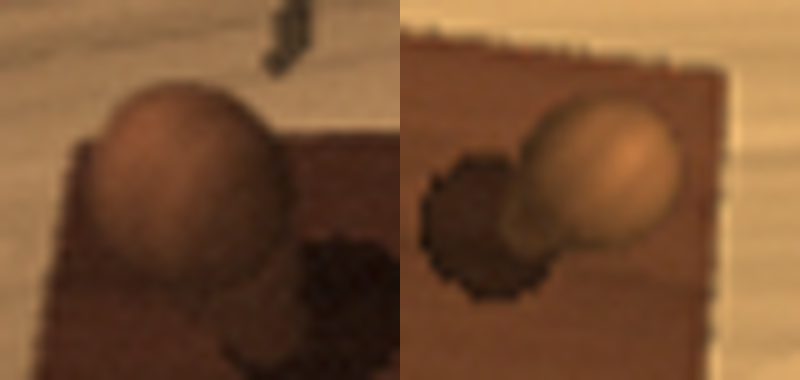

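The egg outline centres are at scene (143.7,275.8) and top (471.7,228.5), which puts the egg at about (0.5505, −0.361). That is within 3 mm of the cup computed from the board.

```bash
python3 go.py .4765 -.3487 .072 -.165
```

```text
t 7.2 pos [ 0.3984 -0.3288  0.0722] tilt [0.0002 0.0007] q [ 0.09  0.44  0.65  2.03 -0.37  0.78  2.36] F [ 0.9  0.8 -1.7] w 0.709 gf 6.8
roll 0.002 shift cm [-8.03 -0.68  0.02]
```

Request:
drive_tool --pt "0 -0.4 0" --pt "0 -0.3 0" --pt "-0.5 0 0" --pt "-1 0 0" --pt "-1.2 0 0" --pt "-1.3 0 0" --pt "-1.3 0 0" --pt "-1.2 0 0" --pt "-1 0 0" --pt "-0.5 0 0" --pt "0 0 0" --pt "0 0 0" --roll '[0,0,0,0,0,0,0,0,0,0,0,0]'

```text
t: 8.4
position: [0.4752, -0.3498, 0.0721]
tcp_rot: [-0.0, 0.082, 0.997, 0.0]
wrist_force: [0.4, 0.2, -1.2]
gripper_width: 0.71
grasp_force: 6.8
```

```bash
python3 go.py .4765 -.3487 .072 -.165
python3 - <<'E'
from h import *
for n in("scene","top"): cv2.imwrite(f"pics/{n}5.png",vision.read_camera(n))
a=cv2.imread("pics/scene5.png")[230:300,105:215];b=cv2.imread("pics/top5.png")[190:260,420:530]
cv2.imwrite("pics/c6.png",np.hstack([cv2.resize(a,(400,255),interpolation=cv2.INTER_CUBIC),cv2.resize(b,(400,255),interpolation=cv2.INTER_CUBIC)]))
E
```

```text
t 8.4 pos [ 0.4752 -0.3498  0.0721] tilt [-0.0008  0.0004] q [ 0.1   0.56  0.61  1.86 -0.41  0.86  2.32] F [ 0.4  0.2 -1.2] w 0.71 gf 6.8
roll -0.0 shift cm [-0.11  0.13  0.01]
```

View pics/c6.png

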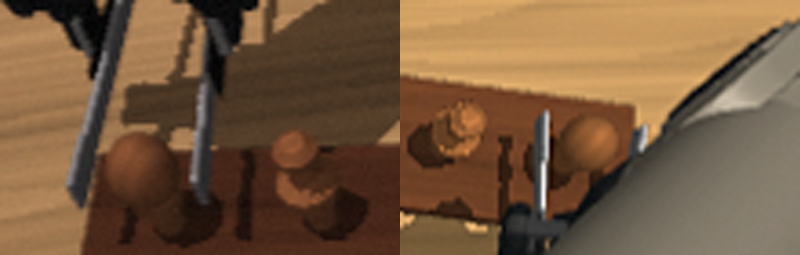

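The tips straddle the egg centrally: top view tip midpoint at crop x≈592, egg at 590, and the paddles reach past its centre. Nothing is touching. Closing.

Request:
drive_tool --pt "-0.1 0.1 0" --pt "0 0 0" --pt "0 0 0" --pt "0 0 0" --roll '[0,0,0,0]' --grip 0.62 --newtons 25

```text
t: 8.9
position: [0.4769, -0.3489, 0.0723]
tcp_rot: [0.0, 0.082, 0.997, 0.0]
wrist_force: [-0.0, 1.6, -0.7]
gripper_width: 0.62
grasp_force: 8.2
```

Request:
drive_tool --pt "0 0 0" --pt "0 0 0" --pt "0 0 0" --pt "0 0 0" --pt "0 0 0" --pt "0 0 0" --roll '[0,0,0,0,0,0]' --grip 0.4 --newtons 25

```text
t: 9.5
position: [0.4769, -0.3491, 0.0723]
tcp_rot: [0.0, 0.082, 0.997, -0.0]
wrist_force: [-0.2, -1.7, 0.4]
gripper_width: 0.555
grasp_force: 26.9
```

The tongs stopped on the egg at 0.555, about 47 mm, at 27 N. Lifting slowly.

Request:
drive_tool --pt "0 0 -0.2" --pt "0 0 -0.4" --pt "0 0 -0.6" --pt "0 0 -1" --pt "0 0 -1.5" --pt "0 0 -2" --pt "0 0 -2" --pt "0 0 -2" --pt "0 0 -1.5" --pt "0 0 -0.8" --pt "0 0 0" --pt "0 0 0" --roll '[0,0,0,0,0,0,0,0,0,0,0,0]'

```text
t: 10.7
position: [0.4766, -0.3485, 0.1917]
tcp_rot: [-0.0, 0.082, 0.997, 0.0]
wrist_force: [0.7, -0.1, -1.3]
gripper_width: 0.563
grasp_force: 26.8
```

```bash
python3 go.py .4665 .274 .175 0
python3 - <<'E'
from h import *
for n in("scene","top"): cv2.imwrite(f"pics/{n}6.png",vision.read_camera(n))
a=cv2.imread("pics/scene6.png")[180:300,85:255];b=cv2.imread("pics/top6.png")[180:260,400:513]
cv2.imwrite("pics/c7.png",np.hstack([cv2.resize(a,(400,282),interpolation=cv2.INTER_CUBIC),cv2.resize(b,(400,282),interpolation=cv2.INTER_CUBIC)]))
E
```

```text
t 10.7 pos [ 0.4766 -0.3485  0.1917] tilt [-0.0008  0.0008] q [ 0.02  0.41  0.7   1.76 -0.3   1.08  2.23] F [ 0.7 -0.1 -1.3] w 0.563 gf 26.8
roll -0.165 shift cm [ 1.01 62.25  1.72]
```

View pics/c7.png

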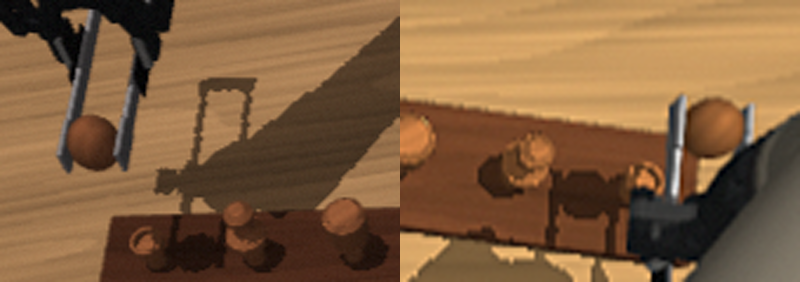

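The egg is held between the tips (scene ≈ (124,240)). Its cup is empty, and the pawn and drum are still in place. Carrying it to the mirror.

Request:
drive_tool --pt "0 0 0" --pt "0 0.3 0" --pt "0 0.8 0" --pt "0 1.4 0" --pt "0.1 2 0" --pt "0.1 2.5 0" --pt "0.1 3 0" --pt "0.1 3 0" --pt "0.1 3 0" --pt "0.1 3 0" --pt "0.1 3 0" --pt "0.1 3 0" --roll '[-0.035,-0.05,-0.05,-0.03,0,0,0,0,0,0,0,0]'

```text
t: 12.0
position: [0.4696, -0.0966, 0.1921]
tcp_rot: [-0.0, -0.001, 1.0, 0.0]
wrist_force: [-0.3, 0.3, -1.8]
gripper_width: 0.554
grasp_force: 26.8
```

Request:
drive_tool --pt "0 3 0" --pt "0 3 0" --pt "0 3 0" --pt "0 3 0" --pt "0 3 0" --pt "0 3 0" --pt "0 3 0" --pt "0 3 0" --pt "0 3 0.2" --pt "0 2.5 0.2" --pt "0 2 0.2" --pt "0 1.5 0.2" --roll '[0,0,0,0,0,0,0,0,0,0,0,0]'

```text
t: 13.2
position: [0.4689, 0.2333, 0.184]
tcp_rot: [-0.0, -0.002, 1.0, 0.0]
wrist_force: [-0.1, -1.0, -0.6]
gripper_width: 0.558
grasp_force: 26.8
```

```bash
python3 go.py .4665 .274 .173 0
```

```text
t 13.2 pos [0.4689 0.2333 0.184 ] tilt [-0.0007  0.0004] q [-0.86  0.24  0.37  1.91 -0.1   1.01  1.13] F [-0.1 -1.  -0.6] w 0.558 gf 26.8
roll 0.003 shift cm [0.24 4.07 1.1 ]
```

Request:
drive_tool --pt "0 1.2 0.3" --pt "0.1 1 0.3" --pt "0.1 0.8 0.2" --pt "0 0.5 0.2" --pt "0 0.3 0.1" --pt "0 0 0" --pt "0 0 0" --pt "0 0 0" --roll '[0,0,0,0,0,0,0,0]'

```text
t: 14.0
position: [0.4684, 0.2684, 0.1734]
tcp_rot: [0.0, 0.0, 1.0, 0.0]
wrist_force: [-0.0, 0.7, -0.6]
gripper_width: 0.558
grasp_force: 26.8
```

```bash
python3 go.py .4665 .274 .173 0
python3 - <<'E'
from h import *
for n in("scene","top"): cv2.imwrite(f"pics/{n}7.png",vision.read_camera(n))
a=cv2.imread("pics/scene7.png")[150:290,400:540];b=cv2.imread("pics/top7.png")[180:320,120:260]
cv2.imwrite("pics/c8.png",np.hstack([cv2.resize(a,(400,400),interpolation=cv2.INTER_CUBIC),cv2.resize(b,(400,400),interpolation=cv2.INTER_CUBIC)]))
print(proj("scene",[[.5415,.274,.171],[.5415,.274,.008]]),proj("top",[[.5415,.274,.171],[.5415,.274,.008]]))
E
```

```text
t 14.0 pos [0.4684 0.2684 0.1734] tilt [0.0002 0.0001] q [-0.89  0.28  0.35  1.89 -0.12  0.99  1.08] F [-0.   0.7 -0.6] w 0.558 gf 26.8
roll -0.001 shift cm [0.19 0.56 0.04]
[[483.78543515 182.87352887]
 [464.44861535 233.5616262 ]] [[179.28398583 231.14640888]
 [197.5942545  246.31272109]]
```

View pics/c8.png

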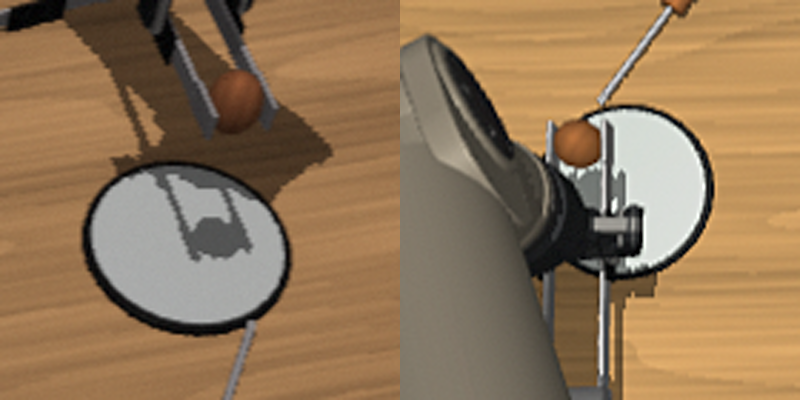

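The egg is over the mirror in the tongs. Its centre is at scene (482.6,185) against a target of (483.8,182.9), and top (182.3,230) against (179.3,231.1). That means about 5 mm more in +y.

Request:
drive_tool --pt "0 0.3 0" --pt "0 0.2 0" --pt "0 0 0" --pt "0 0 0" --pt "0 0 0" --pt "0 0 0" --pt "0 0 0" --pt "0 0 0" --roll '[0,0,0,0,0,0,0,0]'

```text
t: 14.9
position: [0.4682, 0.2739, 0.1733]
tcp_rot: [-0.0, -0.0, 1.0, 0.0]
wrist_force: [-0.4, 0.6, -1.3]
gripper_width: 0.556
grasp_force: 26.8
```

```bash
python3 go.py .4665 .274 .173 0; python3 -c "
from station import job; print(job.sign_off())"
```

```text
t 14.9 pos [0.4682 0.2739 0.1733] tilt [-0.      0.0001] q [-0.9   0.29  0.35  1.88 -0.12  0.99  1.07] F [-0.4  0.6 -1.3] w 0.556 gf 26.8
roll 0.0 shift cm [0.17 0.01 0.03]
the job is handed in; nothing more can be done
None
```

I handed the job in at about 15 s with the egg held still in the tongs over the middle of the mirror: its centre is about 16 cm above the glass and its lowest point about 14 cm. The pawn and drum were still in their cups after the lift.

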